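Release a cover-slip box from the feeder and hold the stop pin drawn

ROBOT

A 7-joint arm with a two-finger parallel gripper is mounted at the origin on a cart in front of the work surface, level with it; the furniture and walls round the work are solid. World frame = base frame: x ahead of the robot, y to its left, z up, the work surface at z = 0. Lengths are in mm, angles in rad, forces in N, time in s.
With the tool pointing down it reaches from about 425 to 800 mm from the base axis. Payload 8.3 kg.
Tool frame: the origin (TCP) lies between the finger pads; the fingertips stand 14 mm ahead of it and the grasp point (between the pads) lies 5 mm behind it (robot.tips_ahead is the distance from the TCP to the fingertips, in mm); z points along the fingers, y is the line along which they close (so a half turn about z gives the same grasp; the last joint's range is limited). The gripper opens to 85 mm and grips with 20 to 120 N. Pads are 22 mm wide; open, the fingers measure 114 mm over their backs; the gripper's body (76 mm by 85 mm) begins 54 mm behind the grasp point. The pads swing forward as they close: fully open they stand 13 mm farther back than shut.
Start: joints at [-1.345, 0.383, 0.016, 1.37, -0.006, 1.388, -0.046], TCP at [177.95, 599.114, 245.279] pointing down, gripper open.
Joint ranges: [-2.95, 2.95], [-0.25, 2.06], [-1.52, 1.56], [0.18, 2.33], [-1.44, 4.58], [0.02, 2.06], [-3.01, 3.01]. Speed limits (rad/s): [2.39, 2.39, 3.01, 3.01, 3.14, 3.14, 3.14].

INTERFACE

Orientations are given as a 3x3 rotation matrix whose columns are the frame's x, y, z axes.
In Python, from plant import robot gives the robot as it stands.
- The arm moves only by the tool play_rows, never from a script. Its argument "increments" is a list of rows, each a list of 3 entries, a list of its own where there are three numbers: the shift along the tool's x, y, z in mm, then the turn, a rotation vector about the tool's x, y, z in degrees, then the finger opening in mm, from 0 to 85.4. A call has exactly 10 rows; each row is the pose to reach, as a shift and turn from the pose commanded when the call began, along the tool's axes at that moment; what a row does not reach only later rows make up. A row lasts 1/12 s, in which the tool goes at most 41.7 mm and 7.16 degrees, less where a joint would pass 70% of its speed; a pose out of reach is approached as far as the arm can. A call with a gripper value outside its range is refused whole. The fingers move at their own pace and stop on an object; "newtons" is the grip in N (left out, the last holds). Time passes only in rows, so rows that repeat a pose let the fingers close, or fill a call up. It gives the time, the measured TCP pose, the force, the opening and the grip force at its end, in the units of the state.
- robot.get_state(): the state, without advancing time (a new reading comes with each control period).
- robot.snapshot(name): name is "scene" or "top" or "wrist"; returns (picture, depth): 384x512x3 uint8, red, green, blue; 384x512 float32, mm along the optical axis (not along the pixel's ray), 0 where there is no reading.
- robot.camera_info(name): a dict with "mtx" (3x3 intrinsics, pixels), "T" (4x4, takes a point from camera to world coordinates). Camera axes: x right, y down, z forward; pixel columns grow to the right and rows downward; lengths in mm; the calibration is good to about 2 mm. A picture is of the moment at which its call begins: read the wrist's pose just before it. camera_info takes no time and is no camera call; for the wrist camera it gives the pose at the moment of the call.
- robot.sign_off(): hands the job in; it is judged then, once.
The state is a dict: "time": time; "qpos": joint angles; "dq": joint speeds; "joint_efforts": joint torques, N m; "position": TCP position; "tool_rot": TCP orientation; "wrist_force": force on the tool from outside, world axes, zero at the start; "ft_torque": the same for the moment, N m; "finger_gap": finger opening in mm; "grip_force": force on a finger pad.
Only numpy, scipy, OpenCV 4.12 (cv2) and the standard library are available. Lean on these libraries where they do the work, as an engineer would, in place of code of your own. Each camera call takes 0.05 s, during which the arm holds its last target. There are 200 camera calls.

TASK

Let the box of cover slips down the sloping feeder: press the green plunger right down and keep it down until the box has slid to the stop pin, then let the plunger come back up. Next take the stop pin by its red knob, pull it fully up so that the box slides on to the white stop at the foot of the chute, and finish while still gripping the knob and holding the pin fully drawn, well clear of its hole. Do not touch the box itself, and leave the canisters and the eyepiece standing where they are.

Things in the scene. Friction and masses are not known exactly. Their poses are not given: they have to be found in the camera images.
- feeder: Fixed feeder, new place and yaw each time. Origin on the desk under mid-chute, z up. Aluminium chute, 34 mm wide inside, slopes down at 38 degrees along -y, on a grey base plate (x -77 to +53, y -100 to +100 mm). Tallest fixed parts: upper chute end (y +80) 165 mm; grey bridge across the chute (x -34 to +34, y -22 to 0) 129 mm, with a steel bush of radius 10 mm on it up to 139 mm.
- gate_button_top (a point): Top centre of the green plunger (mushroom head 27 mm across, 12 mm high), at x -56, y +34 mm of the feeder, 156 mm above the desk when up. Pressed straight down 18 mm, springs back (3 N up, 7.5 N fully down). Its steel gate blade stands 13 mm up through the chute floor before the box and sinks below the floor when fully down; the box then slides to the stop pin in under 1 s.
- gate (a joint): Travel of the green plunger: 0 up (gate shut), 0.018 m fully down (gate open); sprung towards 0.
- knob_center (a point): Centre (half-way up) of the red pull knob of the stop pin: upright cylinder 22 mm in diameter and 26 mm high, above the bridge at x 0, y -11 mm of the feeder; its centre is 161 mm above the desk when the pin is seated; 9 mm free gap between its underside and the bush. Its axes are those of the feeder.
- stop_pin: The stop pin with its red knob; origin at the centre of the knob's underside.
- pin_lift (a joint): Lift of the stop pin: 0 seated in its hole in the chute floor, 0.036 m fully drawn up against its end stop; sprung back towards 0 (about 4 N seated, 11 N fully drawn). The pin is upright, 10 mm thick; the box passes under it only when it is drawn more than about 30 mm.
- slip_box: Loose box of cover slips with a blue lid, 29 x 29 x 16 mm, 20 g. It starts lying on the chute floor behind the gate blade, and slides easily; origin at the centre of its underside.
- slip_box_center (a point): Centre of the box of cover slips.
- wait_place (a point): Where the centre of the box is when it lies against the seated stop pin.
- foot_place (a point): Where the centre of the box is when it lies against the white stop at the foot of the chute.
- can_short: Bystander: loose objective canister, white with black screw lid, 34 mm across, 56 mm high; origin at the centre of its underside.
- can_tall: Bystander: loose objective canister, white with black screw lid, 34 mm across, 66 mm high; origin at the centre of its underside.
- eyepiece: Bystander: loose spare eyepiece standing upright, black and white, 39 mm across, 52 mm high; origin at the centre of its underside.
Not all that is in view belongs to the job. Leave any brown or orange look-alike of the slip_box alone.

How it is judged:
By the outcome, as a careful person would: the job done as asked, in the order asked, and still so for the second after the job is handed in, while the arm keeps its last pose, push and grip.
It also fails if it takes over 32 s, if anything falls off the work surface, if the arm or the gripper's body presses on something with over 40 N, if the wrist force passes 120 N, or if a joint passes its speed limit or range.

## Working session

There is one attempt and no reset: what is moved stays moved. The work goes in short steps, Python scripts to look and compute and a tool call to move; the robot and the scene stay as the last step left them, time stands still between calls to the robot, and variables do not carry over. Pictures are saved under pics/ and viewed, at most 10 in all, crops included, and the job is handed in when it is done.

Besides the shell and the picture viewer there is one more tool, called after "Request:" as name([rows], argument=value, ...), one row to a line, values as JSON. play_rows: Moves the arm, as the interface text tells. Its arguments: {"type":"object","properties":{"increments":{"type":"array"},"newtons":{"type":"number"}},"required":["increments"]}

```bash
mkdir -p pics; cat > h.py <<'E'
import numpy as np, cv2
from plant import robot
def snap(n,name):
    T=robot.camera_info(n); p,d=robot.snapshot(n)
    cv2.imwrite(f'pics/{name}.png',p[:,:,::-1]); np.savez(f'{name}.npz',p=p,d=d,K=T['mtx'],T=T['T']); return p,d,T
def cloud(name):
    z=np.load(f'{name}.npz'); d=z['d']; v,u=np.indices(d.shape)
    c=np.linalg.inv(z['K'])@np.stack([u.ravel(),v.ravel(),np.ones(d.size)])*d.ravel()
    w=(z['T'][:3,:3]@c).T+z['T'][:3,3]
    w[d.ravel()==0]=np.nan
    return z['p'],w.reshape(*d.shape,3)
E
python3 - <<'E'
from h import *
a=snap('scene','s1')[0];b=snap('top','t1')[0]
cv2.imwrite('pics/st.png',cv2.resize(np.vstack([a,b])[:,:,::-1],(400,600)))
s=robot.get_state();print(s)
E
```

```text
{'time': 0.1, 'qpos': array([-1.34490671,  0.38414785,  0.01633909,  1.37104795, -0.00631242,
        1.38816822, -0.04649375]), 'dq': array([ 1.46604355e-03, -1.90668304e-03, -1.72058869e-03, -1.43888279e-03,
        8.54917905e-05,  7.15886769e-04,  9.66043142e-05]), 'joint_efforts': array([ 3.75979434e-03, -6.29133224e+01,  8.48028045e-01, -3.72761393e+01,
        1.67196442e-02,  1.04340515e-02, -2.29445016e-05]), 'position': array([177.81469632, 598.73494857, 244.38291623]), 'tool_rot': array([[-9.58617969e-01,  2.84695181e-01, -4.92771979e-04],
       [ 2.84695607e-01,  9.58616547e-01, -1.65152010e-03],
       [ 2.19955955e-06, -1.72346686e-03, -9.99998515e-01]]), 'wrist_force': array([0.30924133, 0.69247441, 1.28614363]), 'ft_torque': array([ 0.08505956, -0.02258654,  0.05104464]), 'grip_force': 0.0, 'finger_gap': 85.4328861346844}
```

View pics/s1.png

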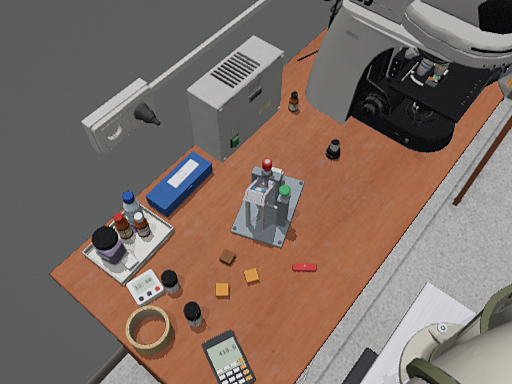

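View pics/t1.png

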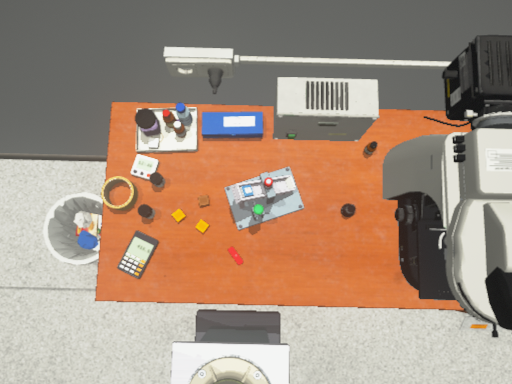

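The scene and top views agree on what could be taken for each part:
- **Red knob:** the candidates in the top view are the knob (268,183), the red bottle cap (167,117) and the red stick (235,255). I choose (268,183), which sits above the bridge.
- **Green plunger:** the only green head is at (258,210).
- **Slip box:** the blue-lidded box is at (249,190). The orange and brown look-alikes are at (178,215), (202,226) and (204,200).

```bash
python3 - <<'E'
from h import *
for n in ('t1','s1'):
    p,w=cloud(n); h=cv2.cvtColor(p,cv2.COLOR_RGB2HSV); H,S,V=[h[...,i].astype(int) for i in range(3)]
    for nm,m in (('red',((H<6)|(H>172))&(S>150)&(V>90)&(w[...,2]>145)&(w[...,2]<190)),('green',(H>55)&(H<85)&(S>120)&(w[...,2]>125)&(w[...,2]<175))):
        k,l,st,c=cv2.connectedComponentsWithStats(m.astype(np.uint8))
        for i in range(1,k):
            if st[i,4]>15: 
                q=w[l==i]; t=q[q[:,2]>np.nanmax(q[:,2])-5]
                print(n,nm,st[i,4],c[i],q.mean(0).round(1),'top',t.mean(0).round(1),len(t))
    for nm,(u,v) in (('base',(268,183)),) if n=='t1' else (): print(w[v,u])
    # tall things map
    if n=='t1':
        for nm,(u,v) in dict(eye=(348,211),canA=(145,212),canB=(157,180),brown=(371,148)).items(): print(nm,w[v,u].round())
        m=(abs(w[...,2]-8)<12)&(S<80)&(V>90); m[:160]=0;m[235:]=0;m[:,:215]=0;m[:,310:]=0
        q=w[m][:,:2].astype(np.float32); print('plate',len(q),cv2.minAreaRect(q))
img=np.load('t1.npz')['p'][150:240,210:320,::-1]
cv2.imwrite('pics/crop.png',cv2.resize(img,None,fx=6,fy=6,interpolation=cv2.INTER_CUBIC))
E
```

```text
t1 red 23 [268.30434783 182.95652174] [564.9 -87.9 172.1] top [566.9 -90.  175.2] 14
t1 green 71 [257.98591549 208.85915493] [501.4 -64.1 155.4] top [501.5 -64.1 157. ] 37
[564.57075628 -87.16168359 173.02237983]
eye [ 517. -315.   42.]
canA [497. 240.  67.]
canB [587. 215.  57.]
brown [ 698. -381.   47.]
plate 1721 ((554.8783569335938, -81.53932189941406), (130.5906219482422, 200.76112365722656), 19.981639862060547)
s1 red 53 [266.50943396 164.67924528] [565.9 -81.5 169.2] top [570.2 -82.4 175.9] 12
s1 green 90 [283.91111111 189.82222222] [500.5 -60.7 155.3] top [500.6 -63.8 158. ] 26
```

View pics/crop.png

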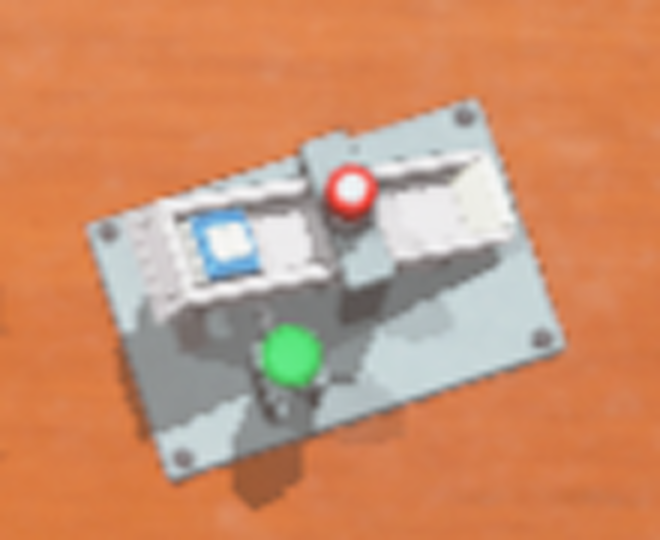

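The crop shows the red knob at (350,190), the green head at (290,355) and the blue-lidded box at (228,243). So the downhill end is to the right. The fitted base plate gives feeder yaw +20° and origin about (566,-77). That puts the plunger at (502,-64.5) and the knob at (570,-88), which matches the colour readings.

Request:
play_rows([
  [[-290,-195,0],[0,0,0],0],
  [[-290,-195,0],[0,0,0],0],
  [[-290,-195,0],[0,0,0],0],
  [[-290,-195,0],[0,0,0],0],
  [[-290,-195,0],[0,0,0],0],
  [[-290,-195,0],[0,0,0],0],
  [[-290,-195,0],[0,0,0],0],
  [[-290,-195,0],[0,0,0],0],
  [[-290,-195,0],[0,0,0],0],
  [[-290,-195,0],[0,0,0],0],
], newtons=40)

```text
time: 0.93
position: [404.1, 324.4, 245.2]
tool_rot: [[-0.956, 0.293, 0.001], [0.293, 0.956, -0.002], [-0.001, -0.001, -1.0]]
wrist_force: [0.3, 0.4, -0.1]
finger_gap: 0.2
grip_force: 0.0
```

Request:
play_rows([
  [[-210,-349,0],[0,0,0],0],
  [[-210,-349,0],[0,0,0],0],
  [[-210,-349,0],[0,0,0],0],
  [[-210,-349,0],[0,0,0],0],
  [[-210,-349,0],[0,0,0],0],
  [[-210,-349,0],[0,0,0],0],
  [[-210,-349,0],[0,0,0],0],
  [[-210,-349,0],[0,0,0],0],
  [[-210,-349,0],[0,0,0],0],
  [[-210,-349,0],[0,0,0],0],
])

```text
time: 1.77
position: [502.5, -67.3, 245.4]
tool_rot: [[-0.958, 0.286, 0.0], [0.286, 0.958, -0.0], [-0.0, -0.0, -1.0]]
wrist_force: [0.7, -0.0, -0.1]
finger_gap: 0.1
grip_force: 0.0
```

```bash
python3 - <<'E'
from h import *
print(robot.tips_ahead)
snap('wrist','w1')
s=robot.get_state();print(s['time'],s['position'].round(1),s['tool_rot'].round(3).tolist(),s['dq'].round(2),s['qpos'].round(2))
p,w=cloud('w1'); h=cv2.cvtColor(p,cv2.COLOR_RGB2HSV); H,S,V=[h[...,i].astype(int) for i in range(3)]
for nm,m in (('red',((H<6)|(H>172))&(S>150)&(V>90)&(w[...,2]>135)&(w[...,2]<190)),('green',(H>55)&(H<85)&(S>120)&(w[...,2]>125)&(w[...,2]<175))):
        k,l,st,c=cv2.connectedComponentsWithStats(m.astype(np.uint8))
        for i in range(1,k):
            if st[i,4]>100: 
                q=w[l==i]; t=q[q[:,2]>np.nanpercentile(q[:,2],99)-4]
                print(nm,st[i,4],c[i].round(),t.mean(0).round(1),t.min(0).round(1),t.max(0).round(1))
E
```

```text
14.0
1.8167 [502.9 -73.6 245.6] [[-0.956, 0.292, 0.001], [0.292, 0.956, -0.003], [-0.002, -0.003, -1.0]] [-0.04 -0.04 -0.04  0.04  0.04  0.01 -0.18] [-0.46  0.13  0.6   1.71 -0.07  1.32  1.43]
green 1059 [256. 200.] [498.8 -64.  154.7] [486.5 -76.6 152.6] [512.1 -51.5 157. ]
```

View pics/w1.png

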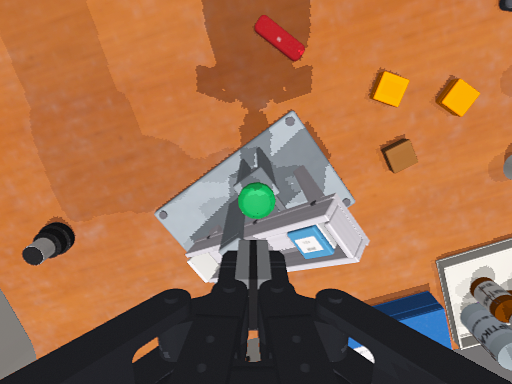

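The wrist view shows the green head at (256,200), with the box behind it under its blue lid at (310,242). The plunger comes out at about (500,-64), so the tool is already over it. I'll go down now.

Request:
play_rows([
  [[1,0,20],[0,0,0],0],
  [[1,0,40],[0,0,0],0],
  [[1,0,55],[0,0,0],0],
  [[1,0,65],[0,0,0],0],
  [[1,0,65],[0,0,0],0],
  [[1,0,70],[0,0,0],0],
  [[1,0,76],[0,0,0],0],
  [[1,0,82],[0,0,0],0],
  [[1,0,88],[0,0,0],0],
  [[1,0,93],[0,0,0],0],
])

```text
time: 2.65
position: [502.2, -64.2, 152.6]
tool_rot: [[-0.959, 0.284, 0.002], [0.284, 0.959, 0.0], [-0.002, 0.001, -1.0]]
wrist_force: [0.3, 1.4, 6.6]
finger_gap: 0.4
grip_force: 3.5
```

Nearly at the bottom, with 6.6 N on the wrist. I'll press a little further to reach the end stop and hold.

Request:
play_rows([
  [[0,0,1],[0,0,0],0],
  [[0,0,2],[0,0,0],0],
  [[0,0,2],[0,0,0],0],
  [[0,0,2],[0,0,0],0],
  [[0,0,2],[0,0,0],0],
  [[0,0,2],[0,0,0],0],
  [[0,0,2],[0,0,0],0],
  [[0,0,2],[0,0,0],0],
  [[0,0,2],[0,0,0],0],
  [[0,0,2],[0,0,0],0],
])

```text
time: 3.48
position: [502.3, -64.2, 151.7]
tool_rot: [[-0.959, 0.285, 0.002], [0.285, 0.959, 0.001], [-0.002, 0.002, -1.0]]
wrist_force: [-3.2, 1.0, 13.9]
finger_gap: -0.2
grip_force: 6.5
```

```bash
python3 - <<'E'
from h import *
s=robot.get_state();print(s['time'],s['position'].round(1),s['wrist_force'])
snap('scene','s2');snap('top','t2')
im=lambda n,a,b,c,d:cv2.resize(np.load(n+'.npz')['p'][a:b,c:d,::-1],(390,390),interpolation=cv2.INTER_CUBIC)
cv2.imwrite('pics/c2.png',np.hstack([im('s2',140,260,220,340),im('t2',140,240,215,315)]))
E
```

```text
3.4833 [502.3 -64.2 151.7] [-3.1871823   1.04859408 13.89461807]
```

View pics/c2.png

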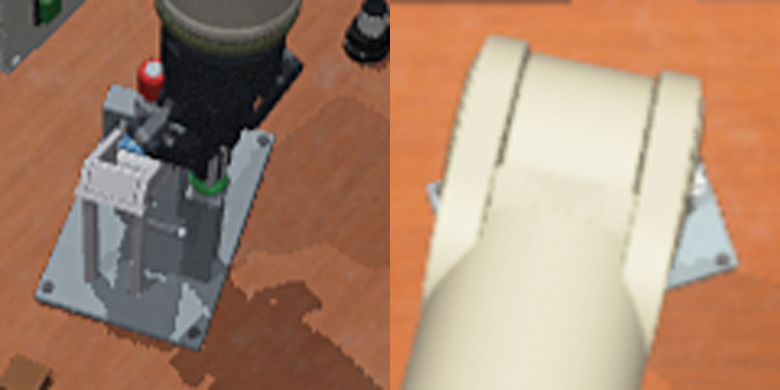

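The plunger is on its end stop at 13.9 N. In the scene crop the blue lid is at (130,145), now down towards the bridge. I'll hold a bit longer, then rise.

Request:
play_rows([
  [[0,0,0],[0,0,0],0],
  [[0,0,0],[0,0,0],0],
  [[0,0,0],[0,0,0],0],
  [[0,0,0],[0,0,0],0],
  [[0,0,-8],[0,0,0],0],
  [[0,0,-16],[0,0,0],0],
  [[0,0,-26],[0,0,0],0],
  [[0,0,-50],[0,0,0],20],
  [[0,0,-80],[0,0,0],45],
  [[0,0,-95],[0,0,0],45],
])

```text
time: 4.42
position: [501.8, -65.0, 248.2]
tool_rot: [[-0.958, 0.285, 0.002], [0.285, 0.958, -0.0], [-0.002, 0.0, -1.0]]
wrist_force: [-0.1, 0.7, 1.3]
finger_gap: 35.8
grip_force: 0.0
```

Request:
play_rows([
  [[0,10,0],[0,0,0],45],
  [[0,20,0],[0,0,0],45],
  [[0,30,0],[0,0,0],45],
  [[0,30,0],[0,0,0],45],
  [[0,30,0],[0,0,0],45],
  [[0,30,0],[0,0,0],45],
  [[0,30,0],[0,0,0],45],
  [[0,30,0],[0,0,0],45],
  [[0,30,0],[0,0,0],45],
  [[0,30,0],[0,0,0],45],
])

```text
time: 5.25
position: [509.9, -36.0, 245.3]
tool_rot: [[-0.958, 0.285, -0.0], [0.285, 0.958, -0.0], [0.0, -0.0, -1.0]]
wrist_force: [1.2, 0.6, 0.2]
finger_gap: 44.6
grip_force: 0.0
```

```bash
python3 - <<'E'
from h import *
snap('wrist','w2');snap('scene','s3')
s=robot.get_state();print(s['time'],s['position'].round(1),s['tool_rot'].round(3).tolist(),s['finger_gap'])
for n in ('w2','s3'):
  p,w=cloud(n); h=cv2.cvtColor(p,cv2.COLOR_RGB2HSV); H,S,V=[h[...,i].astype(int) for i in range(3)]
  f=np.array([566.2,-77.4]);c,si=np.cos(.349),np.sin(.349)
  for nm,m in (('red',((H<6)|(H>172))&(S>150)&(V>90)&(w[...,2]>135)&(w[...,2]<190)),('green',(H>55)&(H<85)&(S>120)&(w[...,2]>125)&(w[...,2]<175)),('blue',(H>95)&(H<115)&(S>120)&(w[...,2]>45)&(np.hypot(*(w[...,:2]-f).transpose(2,0,1))<90))):
    if m.sum()<5: continue
    q=w[m]; t=q[q[:,2]>np.nanpercentile(q[:,2],99)-4] if nm!='blue' else q
    d=t[:,:2]-f; g=np.c_[d@[c,si],d@[-si,c]]
    print(n,nm,m.sum(),t.mean(0).round(1),'feeder',g.min(0).round(1),g.max(0).round(1),'z',t[:,2].max().round(1))
cv2.imwrite('pics/c3.png',np.hstack([np.load('w2.npz')['p'][:,:,::-1][80:380,60:460],cv2.resize(np.load('s3.npz')['p'][140:260,220:340,::-1],(300,300))]))
E
```

```text
5.35 [509.9 -35.9 245.3] [[-0.958, 0.285, 0.0], [0.285, 0.958, 0.0], [-0.0, 0.0, -1.0]] 44.96116870827754
w2 red 590 [565.5 -83.2 173.1] feeder [-12.2 -18.5] [7.8 1.1] z 175.2
w2 green 1045 [499.  -63.6 154.8] feeder [-70.7  23. ] [-45.7  48. ] z 157.3
w2 blue 498 [553.1 -65.3 129.8] feeder [-83.8  -4. ] [13.1 87.2] z 308.2
s3 green 91 [508.  -67.1 157.2] feeder [ -66.1 -204.2] [95.  44.6] z 160.8
s3 blue 73 [518.7 -62.6 234.6] feeder [-86.5   1.9] [13.1 87.9] z 487.2
```

View pics/c3.png

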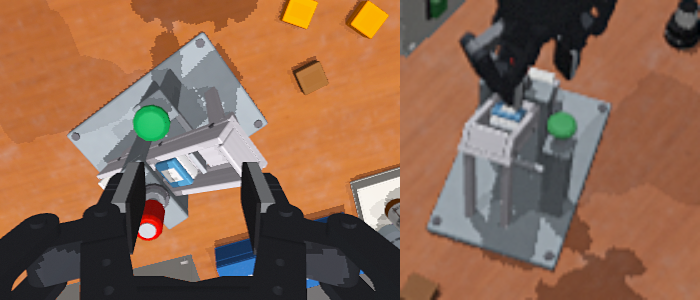

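In the wrist picture the box lies under the bridge at (173,170), against the pin. The plunger is back up at (152,124), and the knob is at (150,222). I'll move over the knob and descend with the fingers open to 45 mm.

Request:
play_rows([
  [[-25,-11,0],[0,0,0],45],
  [[-50,-22,0],[0,0,0],45],
  [[-65,-29,0],[0,0,0],45],
  [[-71,-32,0],[0,0,0],45],
  [[-71,-32,0],[0,0,0],45],
  [[-71,-32,15],[0,0,0],45],
  [[-71,-32,30],[0,0,0],45],
  [[-71,-32,40],[0,0,0],45],
  [[-71,-32,45],[0,0,0],45],
  [[-71,-32,45],[0,0,0],45],
])

```text
time: 6.18
position: [568.0, -85.8, 199.2]
tool_rot: [[-0.959, 0.284, -0.002], [0.284, 0.959, 0.0], [0.002, -0.0, -1.0]]
wrist_force: [-1.2, 1.1, 0.5]
finger_gap: 45.1
grip_force: 0.0
```

```bash
python3 - <<'E'
from h import *
snap('wrist','w3')
E
```

```text
(no output)
```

View pics/w3.png

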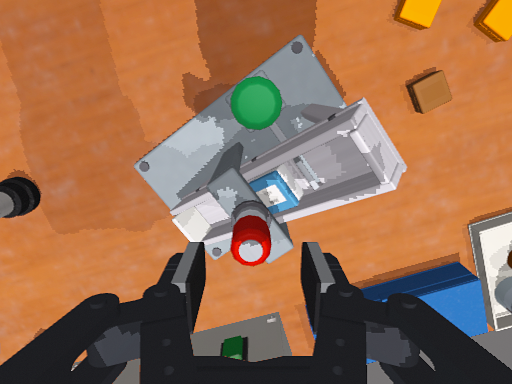

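The knob at (251,250) is centred between the fingers, with the midline at about 253. The box is against the pin at (272,190). I'll go down 40 mm and close.

Request:
play_rows([
  [[0,0,12],[0,0,0],45],
  [[0,0,24],[0,0,0],45],
  [[0,0,34],[0,0,0],45],
  [[0,0,40],[0,0,0],45],
  [[0,0,40],[0,0,0],45],
  [[0,0,40],[0,0,0],30],
  [[0,0,40],[0,0,0],15],
  [[0,0,40],[0,0,0],10],
  [[0,0,40],[0,0,0],10],
  [[0,0,40],[0,0,0],10],
], newtons=50)

```text
time: 7.07
position: [568.9, -87.2, 160.8]
tool_rot: [[-0.958, 0.285, 0.0], [0.285, 0.958, -0.001], [-0.001, -0.0, -1.0]]
wrist_force: [-1.8, -3.0, 2.3]
finger_gap: 20.1
grip_force: 49.3
```

Request:
play_rows([
  [[0,0,-3],[0,0,0],10],
  [[0,0,-7],[0,0,0],10],
  [[0,0,-12],[0,0,0],10],
  [[0,0,-18],[0,0,0],10],
  [[0,0,-24],[0,0,0],10],
  [[0,0,-30],[0,0,0],10],
  [[0,0,-34],[0,0,0],10],
  [[0,0,-36],[0,0,0],10],
  [[0,0,-36],[0,0,0],10],
  [[0,0,-36],[0,0,0],10],
], newtons=60)

```text
time: 7.9
position: [568.9, -87.2, 195.5]
tool_rot: [[-0.958, 0.285, -0.0], [0.285, 0.958, -0.001], [0.0, -0.001, -1.0]]
wrist_force: [4.1, -5.4, -11.2]
finger_gap: 20.0
grip_force: 58.9
```

Request:
play_rows([
  [[0,0,-1],[0,0,0],10],
  [[0,0,-1.5],[0,0,0],10],
  [[0,0,-2],[0,0,0],10],
  [[0,0,-2],[0,0,0],10],
  [[0,0,-2],[0,0,0],10],
  [[0,0,-2],[0,0,0],10],
  [[0,0,-2],[0,0,0],10],
  [[0,0,-2],[0,0,0],10],
  [[0,0,-2],[0,0,0],10],
  [[0,0,-2],[0,0,0],10],
])

```text
time: 8.73
position: [568.8, -87.2, 197.0]
tool_rot: [[-0.958, 0.285, -0.001], [0.285, 0.958, -0.002], [0.0, -0.002, -1.0]]
wrist_force: [6.0, -5.2, -13.8]
finger_gap: 19.7
grip_force: 59.4
```

```bash
python3 - <<'E'
from h import *
a=snap('wrist','w4')[0];b=snap('scene','s4')[0]
cv2.imwrite('pics/c4.png',np.hstack([a[80:380,60:460,::-1],cv2.resize(b[130:260,215:345,::-1],(390,300))]))
E
```

```text
(no output)
```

View pics/c4.png

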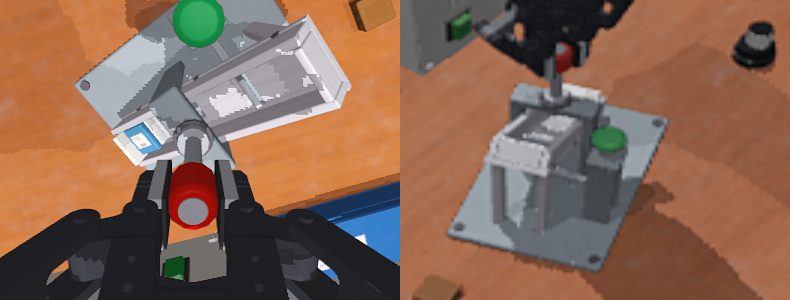

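The wrist view shows the box at the foot against the white stop (138,138). The knob is gripped at (192,205), with the pin fully drawn. The TCP rose 36.2 mm and the pull is 13.8 N, above the spring's 11 N, so the pin is on its end stop.

```bash
python3 -c "
from plant import robot
s=robot.get_state();print(s['position'],s['grip_force']);print(robot.sign_off())"
```

```text
[568.85028145 -87.25739741 196.97895845] 59.41614759271033
the job is handed in; nothing more can be done
None
```

I've handed the job in: the box slid to the stop pin and then on to the white stop at the foot, the plunger is back up, and the arm is still gripping the knob with the pin fully drawn; sign-off returned no verdict.

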